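Reverse the ratchet and tighten the square bottle's stand

TASK

Of the two ratchet clamps on the bottle stands, tighten the one on the stand that holds the square bottle. Its ratchet is set to loosen: first flip the small direction lever on the ratchet's head fully over to its other side, then swing the ratchet's handle clockwise, seen from above, right round to its stop, so that the bolt turns with it. Leave the other stand's ratchet, beside the round tin, alone.

Things in the scene. Friction and masses are not known exactly. Their poses are not given: they have to be found in the camera images.
- head (a point): Ratchet head of the stand with the square bottle: point on the bolt's axis, level with the head's flat steel top, 110 mm above the table. z up, x along the handle away from the bolt, y to the left of x; turns with the handle. The pear-shaped head is 68 mm wide, 26 mm thick and ends 58 mm along x. The hexagon bolt end rises 12 mm above it. The bottle, 190 mm tall, is 135 mm from the bolt, opposite the handle.
- grip (a point): Handle of that ratchet: centre of its round black grip (24 mm across, 90 mm long), 130 mm along x from the bolt's axis, 97 mm above the table; same axes as the head. Clear space beneath and on both sides; the neck between head and grip is 18 mm wide. It starts within 4 degrees of its first stop, swings 80 degrees clockwise (to -y) from that stop to the second, and takes 2 to 5 N at the grip.
- pawl (a joint): Direction lever on that head, rad: 0 to 0.1 (start, loosen) leans 0.6 rad to the handle's -y side; 1.2 (tighten, fully over) leans 0.6 rad to +y. Turns about an upright pin 32 mm along x from the bolt's axis; at its end, 32 mm from the pin, an upright tab, 10 mm thick and 14 mm long, rises 30 mm above the head's top; the rest stays under 10 mm. Takes about 2.5 N at the tab, stays where left.
- bolt (a joint): Turn of that ratchet's bolt, rad: 0 at the start, grows clockwise seen from above (tighter), about 1.2 when the handle reaches its second stop. Set to tighten, it follows the handle clockwise after 6 to 11 degrees of play; set to loosen, the handle swings without it. Flip the lever while the handle is within 8 degrees of its first stop.
- grip_b (a point): The other ratchet, of the same make, on the stand with the round tin: centre of its handle's black grip, 130 mm from its bolt, 97 mm above the table. Not to be moved.

How it is judged:
By the outcome, as a careful person would: the job done as asked, in the order asked, and still so for the second after the job is handed in, with the robot touching nothing.
It also fails if it takes over 48 s, if anything falls off the work surface, if the arm or the gripper's body presses on something with over 40 N, if the wrist force passes 120 N, or if a joint passes its speed limit or range.

ROBOT

A 6-joint arm with a two-finger parallel gripper is mounted at the origin on the work surface. World frame = base frame: x ahead of the robot, y to its left, z up, the work surface at z = 0. Lengths are in m, angles in rad, forces in N, time in s.
With the tool pointing down it reaches from about 0.3 to 0.775 m from the base axis. Payload 14.6 kg.
Tool frame: the origin (TCP) lies midway between the tips of the shut fingers; the grasp point (between the pads) lies grasp_offset behind it (grasp_offset is the distance from the TCP to the grasp point, in m); z points along the fingers, y is the direction in which the jaws open and shut (so a half turn about z gives the same grasp; the last joint's range is limited). The gripper opens to 94 mm and grips with 3 to 60 N. Pads are 16 mm wide; open, the fingers measure 119 mm over their backs; the gripper's body (75 mm by 177 mm) begins 78 mm behind the grasp point.
Start: joints at [1.179, 0.3, 1.521, -0, 1.321, -0.067], TCP at [0.176, 0.521, 0.205] pointing down, gripper open.
Joint ranges: [-3.03, 3.03], [-0.79, 2.21], [0.23, 2.52], [-1.04, 4.18], [0, 3.07], [-2.55, 2.55]. Speed limits (rad/s): [2.22, 2.22, 2.57, 3.14, 3.14, 3.14].

INTERFACE

Orientations are given as a 3x3 rotation matrix whose columns are the frame's x, y, z axes.
In Python, from plant import * gives the robot as it stands. The module is installed in compiled form; this text tells all that it offers.
- The arm moves only by the tool jog_arm, never from a script. Its argument "plan" is a list of rows, each an object with "offset": the shift along the world's x, y, z in m, a list of three; "turn": the turn about the world's z in rad. In form: [{"offset": [x, y, z], "turn": turn}, ...]. A call has 1 to 8 rows; each row shifts and turns the commanded pose from where the row before left it; what a row does not reach is not made up. A row lasts 1/8 s, in which the tool goes at most 62.5 mm and 10.7 degrees, less where a joint would pass 70% of its speed; a pose out of reach is approached as far as the arm can. A call is refused whole if a number of a shift passes 0.0625 or a number of a turn 0.188, either way. A call with a gripper value outside its range is refused whole. "hand" is the finger opening in m, from 0 to 0.094, set as the call begins (left out, the last holds). The fingers move at their own pace and stop on an object; "squeeze" is the grip in N (left out, the last holds). Time passes only in rows, so rows that do not move let the fingers close. It gives the time, the measured TCP pose, the force and the opening at its end, in the units of the state.
- get_state(): the state, without advancing time (a new reading comes with each control period).
- get_image(name): name is "side" or "top" or "wrist"; returns the picture (420x560x3 uint8, red, green, blue); there is no depth.
- calibration(name): a dict with "intrinsics" (3x3 intrinsics, pixels), "distortion" ([k1, k2, p1, p2, k3] as OpenCV has them; the pictures are not rectified), "extrinsics" (4x4, takes a point from camera to world coordinates); the wrist camera has in their place "mount" (4x4, takes a point from camera to tool coordinates, whose origin is the TCP and whose axes are the flange's). Camera axes: x right, y down, z forward; pixel columns grow to the right and rows downward; lengths in m; the calibration is good to about 2 mm. A picture is of the moment at which its call begins: read the wrist's pose just before it. calibration takes no time and is no camera call.
- finish_job(): hands the job in, once; it reports no verdict.
The state is a dict: "time_s": time; "qpos": joint angles; "qvel": joint speeds; "joint_torque": joint torques, N m; "ee_pos": TCP position; "tcp_rot": TCP orientation; "wrist_force": force on the tool from outside, world axes, zero at the start; "wrist_torque": the same for the moment, N m; "gripper_width": opening from 0.0 (shut) to 1.0 (fully open).
Only numpy, scipy, OpenCV 4.12 (cv2) and the standard library are available. Lean on these libraries where they do the work, as an engineer would, in place of code of your own. Each camera call takes 0.05 s, during which the arm holds its last target.

## Working session

There is one attempt and no reset: what is moved stays moved. The work goes in short steps, Python scripts to look and compute and a tool call to move; the robot and the scene stay as the last step left them, time stands still between calls to the robot, and variables do not carry over. Pictures are saved under pics/ and viewed, and the job is handed in when it is done.

Besides the shell and the picture viewer there is one more tool, called in YAML: its name, and indented under it one key for each argument. jog_arm: Moves the arm, as the interface text tells. Its arguments: {"type":"object","properties":{"plan":{"type":"array"},"hand":{"type":"number"},"squeeze":{"type":"number"}},"required":["plan"]}

```bash
mkdir -p pics; python3 - <<'E'
from plant import *
import cv2
s=get_state();print(s)
for n in("side","top","wrist"):
    cv2.imwrite(f"pics/{n}0.png",get_image(n)[:,:,::-1]);print(n,calibration(n))
E
```

```text
{'time_s': 0.0, 'qpos': array([ 1.17936909e+00,  3.00448637e-01,  1.52159156e+00, -1.05024758e-05,
        1.32068633e+00, -6.66004559e-02]), 'qvel': array([-7.51830438e-05,  1.07265651e-04,  3.49489203e-04,  1.08215227e-03,
        5.15948802e-04,  1.47296910e-03]), 'joint_torque': array([-1.53609737e-03, -5.31808591e+01, -3.52742708e+01,  7.08619715e-02,
        2.43789976e-02, -5.28445878e-05]), 'ee_pos': array([0.17543435, 0.52099212, 0.20489422]), 'tcp_rot': array([[-9.47706842e-01,  3.19141917e-01, -4.23173844e-04],
       [ 3.19142191e-01,  9.47706260e-01, -1.05199079e-03],
       [ 6.53101426e-05, -1.13203150e-03, -9.99999357e-01]]), 'wrist_force': array([-0.26928622, -0.92743623,  1.55951261]), 'wrist_torque': array([-0.03395351,  0.03306696,  0.01013048]), 'gripper_width': 1.000284418371333}
side {'intrinsics': array([[378.88094763,   0.        , 272.26076861],
       [  0.        , 378.88094763, 199.01095033],
       [  0.        ,   0.        ,   1.        ]]), 'distortion': array([-0.02032892,  0.        ,  0.        ,  0.        ,  0.        ]), 'extrinsics': array([[-0
[... 667 characters left out ...]
 -0.98308477,  0.93598257],
       [ 0.        ,  0.        ,  0.        ,  1.        ]])}
wrist {'intrinsics': array([[358.43683461,   0.        , 282.83243987],
       [  0.        , 358.43683461, 208.72467172],
       [  0.        ,   0.        ,   1.        ]]), 'distortion': array([0.02428946, 0.        , 0.        , 0.        , 0.        ]), 'mount': array([[-9.69399251e-04, -9.69116126e-01, -2.46602907e-01,
         7.22266688e-02],
       [ 9.99999223e-01, -7.46333995e-04, -9.98018196e-04,
         6.73571023e-04],
       [ 7.83147395e-04, -2.46603683e-01,  9.69116097e-01,
        -1.79735906e-01],
       [ 0.00000000e+00,  0.00000000e+00,  0.00000000e+00,
         1.00000000e+00]])}
```

View pics/top0.png

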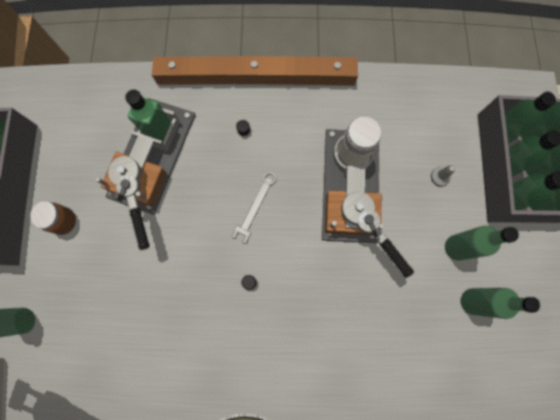

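View pics/side0.png

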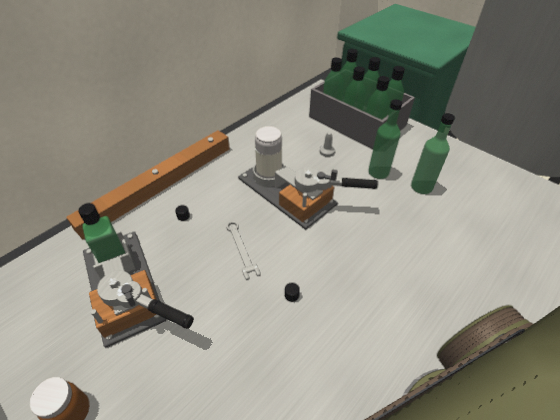

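View pics/wrist0.png

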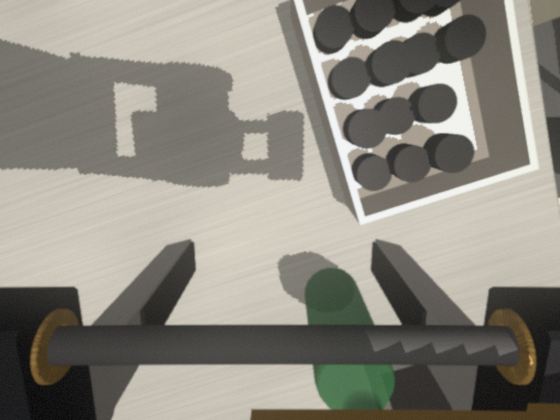

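Top view: the square green bottle's stand is at left (bottle about (150,115), head about (125,172), black grip about (139,228)). The tin's stand is at right (head about (359,208)). I'll zoom in and measure.

```bash
cat > h.py <<'E'
from plant import *
import cv2, numpy as np
def ray(n,uv,T=None):
    c=calibration(n);K=c["intrinsics"];T=c["extrinsics"] if T is None else T
    p=cv2.undistortPoints(np.array([[uv]],float),K,c["distortion"])[0,0]
    return T[:3,3],T[:3,:3]@np.array([p[0],p[1],1])
def onz(n,uv,z,T=None):
    o,d=ray(n,uv,T);return o+d*(z-o[2])/d[2]
def tri(a,ua,b,ub):
    o1,d1=ray(a,ua);o2,d2=ray(b,ub)
    s=np.linalg.lstsq(np.c_[d1,-d2],o2-o1,rcond=None)[0]
    p,q=o1+s[0]*d1,o2+s[1]*d2
    return (p+q)/2,np.linalg.norm(p-q)
def proj(n,P):
    c=calibration(n);T=np.linalg.inv(c["extrinsics"])
    return cv2.projectPoints(np.array([P],float),cv2.Rodrigues(T[:3,:3])[0],T[:3,3],c["intrinsics"],c["distortion"])[0][0,0]
def wristT(s):
    T=np.eye(4);T[:3,:3]=s["tcp_rot"];T[:3,3]=s["ee_pos"]
    return T@calibration("wrist")["mount"]
E
python3 - <<'E'
from h import *
t=cv2.imread("pics/top0.png");s=cv2.imread("pics/side0.png")
cv2.imwrite("pics/tz.png",cv2.resize(t[135:260,80:200],None,fx=5,fy=5,interpolation=cv2.INTER_CUBIC)[:600])
cv2.imwrite("pics/sz.png",cv2.resize(s[260:340,80:210],None,fx=6,fy=6,interpolation=cv2.INTER_CUBIC))
for n,im,(a,b,c,d) in(("top",t,(200,255,115,165)),("side",s,(285,335,140,200))):
    m=(im[a:b,c:d].max(2)<45).astype(np.uint8)
    k,l,st,ce=cv2.connectedComponentsWithStats(m);i=1+st[1:,4].argmax()
    ct=max(cv2.findContours((l==i).astype(np.uint8),0,2)[0],key=cv2.contourArea)
    print(n,st[i],ce[i]+[c,a],cv2.minAreaRect(ct+np.array([c,a])))
    print(onz(n,ce[i]+[c,a],.097))
E
```

```text
top [ 16   8  17  40 290] [139.25517241 227.53793103] ((138.90414428710938, 228.0344696044922), (39.610389709472656, 9.82337760925293), 78.36637115478516)
[0.52471492 0.22883507 0.097     ]
side [  8  19  45  24 318] [171.23584906 315.82075472] ((169.8673095703125, 314.8016357421875), (45.509464263916016, 14.242301940917969), 23.749494552612305)
[0.51435634 0.23241288 0.097     ]
```

View pics/tz.png

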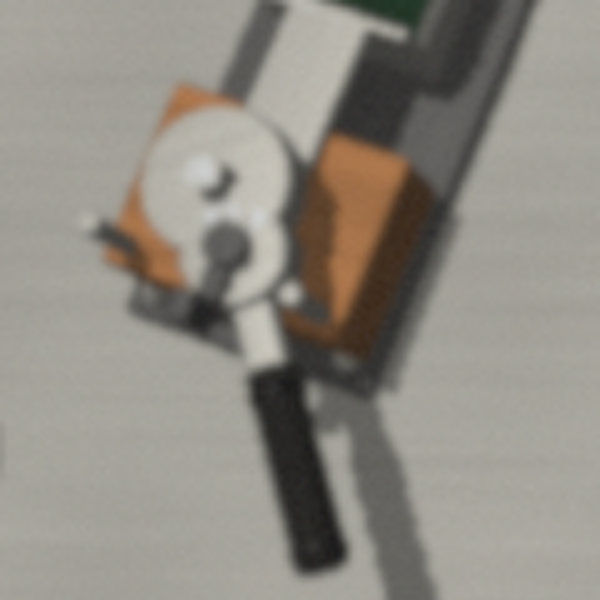

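View pics/sz.png

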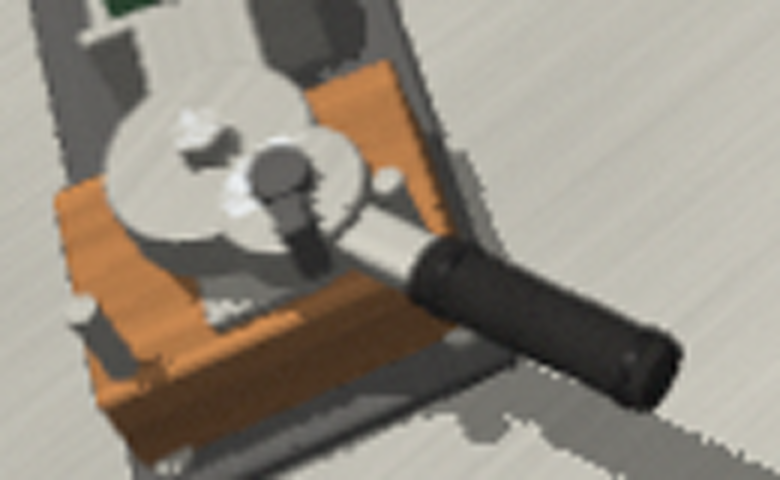

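```bash
python3 - <<'E'
from h import *
h=onz("top",(123.7,171.2),.11);hs=onz("side",(80+203/6,260+153/6),.11)
print("head",h,hs,"bolt",tri("top",(80+201/5,135+165/5),"side",(80+198/6,260+125/6)))
e1=onz("top",(80+277/5,135+375/5),.105);e2=onz("top",(80+319/5,135+560/5),.105)
g=tri("top",(138.9,228),"side",(169.9,314.8));print("grip tri",g)
print("sideneck end", onz("side",(80+440/6,260+268/6),.097),onz("side",(80+645/6,260+378/6),.097))
print("ends",e1,e2,np.linalg.norm(e1-e2))
print("disc",tri("top",(80+225/5,135+242/5),"side",(80+281/6,260+172/6)))
print("foot",tri("top",(80+203/5,135+315/5),"side",(80+316/6,260+265/6)))
hd=(h+hs)/2;hd[2]=.11
d=g[0]-hd;d[2]=0;print("len",np.linalg.norm(d));x=d/np.linalg.norm(d);y=np.array([-x[1],x[0],0])
print(x,np.arctan2(x[1],x[0]))
for a in(-.6,.6):
    for z in(0,.03):
        P=hd+x*.032+.032*(x*np.cos(a)+y*np.sin(a))+[0,0,z]
        u=proj("top",P);v=proj("side",P);print(a,z,P,(u-[80,135])*5,(v-[80,260])*6)
P=hd+x*.032;print("pin",P,(proj("top",P)-[80,135])*5,(proj("side",P)-[80,260])*6)
E
```

```text
head [0.64427335 0.26844758 0.11      ] [0.64121736 0.27495606 0.11      ] bolt (array([0.64776496, 0.27236114, 0.1175731 ]), np.float64(0.0035208959978109276))
grip tri (array([0.5241405 , 0.23208569, 0.08763858]), np.float64(0.0022483217633341834))
sideneck end [0.55819649 0.24266202 0.097     ] [0.48078832 0.21996685 0.097     ]
ends [0.56083111 0.2372354  0.105     ] [0.483001   0.21328123 0.105     ] 0.08143296762728916
disc (array([0.61612509, 0.26164881, 0.11173829]), np.float64(0.0018469759538691237))
foot (array([0.58547305, 0.27139419, 0.1031967 ]), np.float64(0.0034335481108415757))
len 0.1250461940661758
[-0.94848837 -0.31681196  0.        ] -2.81922623786295
-0.6 0 [0.58161912 0.27033442 0.11      ] [201.2687335  323.56819137] [314.16174202 258.73661867]
-0.6 0.03 [0.58161912 0.27033442 0.14      ] [173.51805125 308.12835125] [287.24433718 210.73296428]
0.6 0 [0.59306779 0.23605878 0.11      ] [281.64669282 297.97240026] [386.56082954 167.28568802]
0.6 0.03 [0.59306779 0.23605878 0.14      ] [256.56355577 281.61136945] [362.68769259 117.95184824]
pin [0.61239373 0.26156384 0.11      ] [227.40111215 253.16767789] [286.04601791 180.97822927]
```

The lever's cap, foot and the handle direction (heading ≈ -2.82 rad) agree with the given geometry. Next I check the obstacles near the swing (the brown jar), and the grasp offset.

```bash
python3 - <<'E'
from h import *
import plant
print([n for n in dir(plant) if not n.startswith('_')], getattr(plant,'grasp_offset',None))
print("jar lid",tri("top",(46,216),"side",(52,396)))
print("bottle cap",tri("top",(135,99),"side",(90,213)))
for a in(-2.82,-2.82-1.4):
    for r in(.13,.175):
        P=np.array([.643+r*np.cos(a),.2715+r*np.sin(a),.097]);print(P,proj("top",P))
print("stand b grip",onz("top",(396,256),.097))
E
```

```text
['MotionError', 'calibration', 'finish_job', 'get_image', 'get_state', 'grasp_offset'] 0.0188
jar lid (array([0.5501944 , 0.45555514, 0.07789487]), np.float64(0.00213180900206973))
bottle cap (array([0.77487694, 0.22863592, 0.18346002]), np.float64(0.003116485767587429))
[0.51966468 0.23040986 0.097     ] [138.3587865  229.89115917]
[0.47697169 0.21618636 0.097     ] [143.50471869 250.21831132]
[0.58154479 0.38605678 0.097     ] [ 71.82452602 200.46778934]
[0.56027183 0.42571105 0.097     ] [ 53.92509516 209.81156045]
stand b grip [ 0.47300613 -0.30925719  0.097     ]
```

```bash
python3 - <<'E'
import cv2
t=cv2.imread("pics/top0.png");cv2.imwrite("pics/tz2.png",cv2.resize(t[80:350,0:200],None,fx=2.2,fy=2.2))
E
```

```text
(no output)
```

View pics/tz2.png

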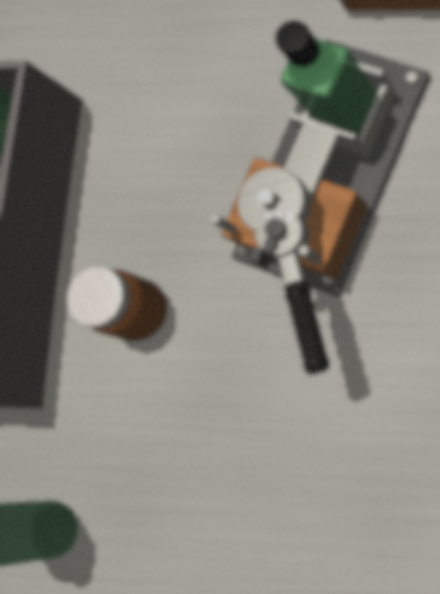

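jog_arm:
  plan:
    - {"offset": [0,0,0.05],"turn": 0}
    - {"offset": [0.05,-0.026,0],"turn": 0}
    - {"offset": [0.05,-0.026,0],"turn": 0}
    - {"offset": [0.05,-0.026,0],"turn": 0}
    - {"offset": [0.05,-0.026,0],"turn": 0}
    - {"offset": [0.05,-0.026,0],"turn": 0}
    - {"offset": [0.05,-0.026,0],"turn": 0}
    - {"offset": [0.04,-0.01,0],"turn": 0}
  hand: 0

```text
time_s: 1.15
ee_pos: [0.5173, 0.3536, 0.2553]
tcp_rot: [[-0.947, 0.321, -0.0], [0.321, 0.947, -0.0], [0.0, -0.0, -1.0]]
wrist_force: [0.3, -0.2, -1.0]
gripper_width: 0.184
```

```bash
python3 - <<'E'
from h import *
s=get_state();im=get_image("wrist");cv2.imwrite("pics/w1.png",im[:,:,::-1])
T=wristT(s);np.save("T1.npy",T);print(s["ee_pos"],s["gripper_width"])
E
```

```text
[0.51734683 0.35358609 0.2552518 ] 0.1840019575044277
```

View pics/w1.png

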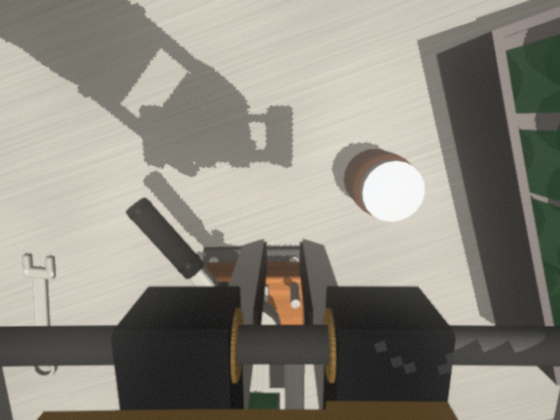

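```bash
python3 - <<'E'
from h import *
T=np.load("T1.npy")
a=onz("wrist",(140,206),.1,T);b=onz("wrist",(192,270),.1,T);print(a,b,(a+b)/2,np.linalg.norm(a-b),np.arctan2(*(a-b)[1::-1]))
for z in(.08,.09,.1):
    c,e=onz("wrist",(393,190),z,T),onz("wrist",(424,190),z,T);print(z,c,np.linalg.norm(c-e))
E
```

```text
[0.48316805 0.22079208 0.1       ] [0.56061287 0.24268526 0.1       ] [0.52189046 0.23173867 0.1       ] 0.08047988254792607 -2.8660877323794782
0.08 [0.55173232 0.45921101 0.08      ] 0.030963982991766927
0.09 [0.54884401 0.45690718 0.09      ] 0.0300917611151232
0.1 [0.54595569 0.45460336 0.1       ] 0.029219539238479565
```

jog_arm:
  plan:
    - {"offset": [0.04,-0.02,0],"turn": 0}
    - {"offset": [0.036,-0.025,0],"turn": 0}
    - {"offset": [0,0,-0.05],"turn": 0}
    - {"offset": [0,0,-0.05],"turn": 0}
    - {"offset": [0,0,-0.026],"turn": 0}
    - {"offset": [0,0,0],"turn": 0}

```text
time_s: 1.95
ee_pos: [0.5906, 0.3099, 0.1273]
tcp_rot: [[-0.948, 0.319, -0.004], [0.319, 0.948, -0.002], [0.003, -0.003, -1.0]]
wrist_force: [0.5, -0.7, 0.2]
gripper_width: 0.004
```

```bash
python3 - <<'E'
from h import *
s=get_state();print(s["ee_pos"],s["qpos"])
t=get_image("top");d=get_image("side")
cv2.imwrite("pics/c2.png",np.hstack([cv2.resize(t[130:250,70:190],(480,480)),cv2.resize(d[255:345,75:135],(320,480))])[:,:,::-1])
h=np.array([.6445,.2705,.11])
a=-2.84;x=np.array([np.cos(a),np.sin(a)]);pin=h[:2]+.032*x
for i in range(0,9):
    th=a-.6+.15*i;u=np.array([np.cos(th),np.sin(th)]);n=np.array([-u[1],u[0]])
    print(i,(pin+.032*u).round(4),(pin+.032*u-.0175*n).round(4))
E
```

```text
[0.59058755 0.30986757 0.12727132] [ 4.28283361e-01  6.29093662e-01  1.22962233e+00  1.35777263e-05
  1.28706395e+00 -8.17727353e-01]
0 [0.5834 0.2704] [0.5885 0.2871]
1 [0.5823 0.2657] [0.5849 0.283 ]
2 [0.5819 0.2609] [0.5819 0.2784]
3 [0.5823 0.2562] [0.5797 0.2735]
4 [0.5834 0.2515] [0.5782 0.2682]
5 [0.5852 0.247 ] [0.5775 0.2628]
6 [0.5876 0.2429] [0.5777 0.2573]
7 [0.5906 0.2391] [0.5786 0.2519]
8 [0.5941 0.2359] [0.5804 0.2468]
```

View pics/c2.png

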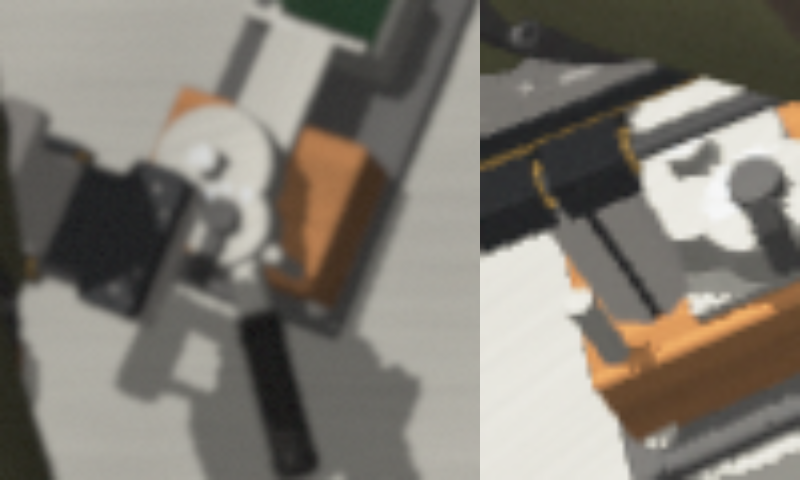

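Fingers stand clear on the lever's -y side, opposite the dark tab at (205,265) in the composite. Now I push along the arc.

jog_arm:
  plan:
    - {"offset": [-0.001,-0.011,0],"turn": 0.02}
    - {"offset": [-0.001,-0.012,0],"turn": 0}
    - {"offset": [-0.002,-0.002,0],"turn": 0.075}
    - {"offset": [-0.0016,-0.002,0],"turn": 0.075}
    - {"offset": [-0.0016,-0.0022,0],"turn": 0.075}
    - {"offset": [-0.0014,-0.0024,0],"turn": 0.075}
    - {"offset": [-0.0012,-0.0025,0],"turn": 0.075}
    - {"offset": [-0.001,-0.0024,0],"turn": 0.075}

```text
time_s: 3.05
ee_pos: [0.5811, 0.2733, 0.1304]
tcp_rot: [[-0.989, -0.147, 0.002], [-0.147, 0.989, 0.001], [-0.002, 0.001, -1.0]]
wrist_force: [0.2, 3.4, 0.5]
gripper_width: 0.006
```

jog_arm:
  plan:
    - {"offset": [-0.001,-0.0026,-0.001],"turn": 0.075}
    - {"offset": [-0.0008,-0.0026,-0.001],"turn": 0.075}
    - {"offset": [-0.0006,-0.0027,-0.001],"turn": 0.075}
    - {"offset": [-0.0003,-0.0027,0],"turn": 0.075}
    - {"offset": [0,-0.0027,0],"turn": 0.075}
    - {"offset": [0.0002,-0.0027,0],"turn": 0.075}
    - {"offset": [0.0005,-0.0027,0],"turn": 0.075}
    - {"offset": [0.0006,-0.0027,0],"turn": 0.075}

```text
time_s: 4.05
ee_pos: [0.5793, 0.2518, 0.1273]
tcp_rot: [[-0.733, -0.68, 0.001], [-0.68, 0.733, 0.001], [-0.001, 0.0, -1.0]]
wrist_force: [-2.6, 1.7, 1.8]
gripper_width: 0.008
```

jog_arm:
  plan:
    - {"offset": [0.0005,-0.0027,0],"turn": 0.075}
    - {"offset": [0.001,-0.0025,0],"turn": 0.075}
    - {"offset": [0.0015,-0.0015,0],"turn": 0.03}
    - {"offset": [0.0015,-0.0012,0],"turn": 0}
    - {"offset": [0,0,0],"turn": 0}

```text
time_s: 4.68
ee_pos: [0.5836, 0.2441, 0.1267]
tcp_rot: [[-0.603, -0.798, -0.001], [-0.798, 0.603, 0.0], [0.0, 0.0, -1.0]]
wrist_force: [-3.7, 0.5, 2.2]
gripper_width: 0.005
```

Still about the moving force (~3.7 N), so no stop yet; I keep pushing in small steps.

jog_arm:
  plan:
    - {"offset": [0.0015,-0.0012,0],"turn": 0}
    - {"offset": [0.0015,-0.0012,0],"turn": 0}
    - {"offset": [0,0,0],"turn": 0}

```text
time_s: 5.05
ee_pos: [0.5849, 0.2431, 0.1266]
tcp_rot: [[-0.602, -0.799, -0.004], [-0.799, 0.602, 0.001], [0.002, 0.004, -1.0]]
wrist_force: [-17.0, 7.3, 7.2]
gripper_width: 0.001
```

```bash
python3 - <<'E'
from h import *
t=get_image("top");d=get_image("side")
cv2.imwrite("pics/c3.png",np.hstack([cv2.resize(t[130:250,70:190],(480,480)),cv2.resize(d[255:345,75:135],(320,480))])[:,:,::-1])
E
```

```text
(no output)
```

View pics/c3.png

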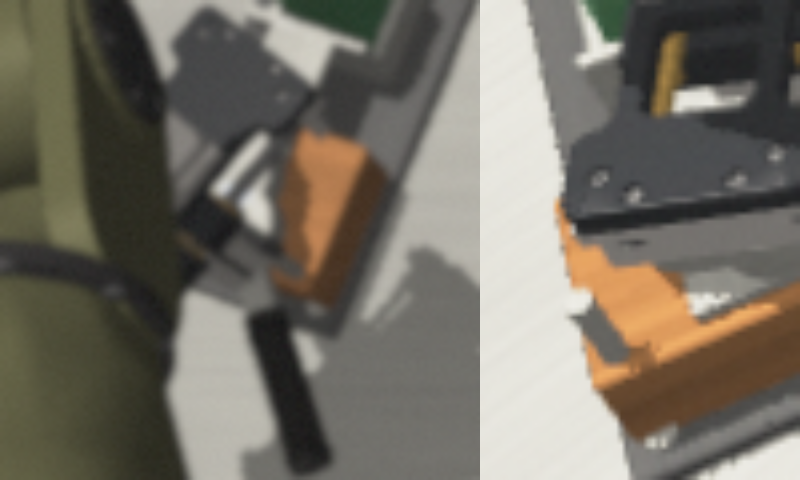

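The force jumped from about 4 to 18 N: the lever is on its stop. I back off, rise, and move to the handle's +y side, then look.

jog_arm:
  plan:
    - {"offset": [-0.01,0.008,0],"turn": 0}
    - {"offset": [-0.005,0.003,0.03],"turn": 0}
    - {"offset": [0,0,0.05],"turn": 0}
    - {"offset": [-0.02,-0.04,0],"turn": -0.15}
    - {"offset": [-0.015,-0.03,0],"turn": -0.15}
    - {"offset": [0,0,0],"turn": -0.15}
    - {"offset": [0,0,0],"turn": -0.15}
    - {"offset": [0,0,0],"turn": 0}

```text
time_s: 6.15
ee_pos: [0.5369, 0.1829, 0.2066]
tcp_rot: [[-0.947, -0.32, 0.001], [-0.32, 0.947, -0.0], [-0.001, -0.0, -1.0]]
wrist_force: [-0.1, -0.1, -0.4]
gripper_width: 0.004
```

```bash
python3 - <<'E'
from h import *
print(get_state()["ee_pos"])
t=get_image("top");d=get_image("side");w=get_image("wrist")
cv2.imwrite("pics/c4.png",np.hstack([cv2.resize(t[130:250,70:190],(400,400)),cv2.resize(d[250:350,75:175],(400,400))])[:,:,::-1])
E
```

```text
[0.53686902 0.18286019 0.20658728]
```

View pics/c4.png

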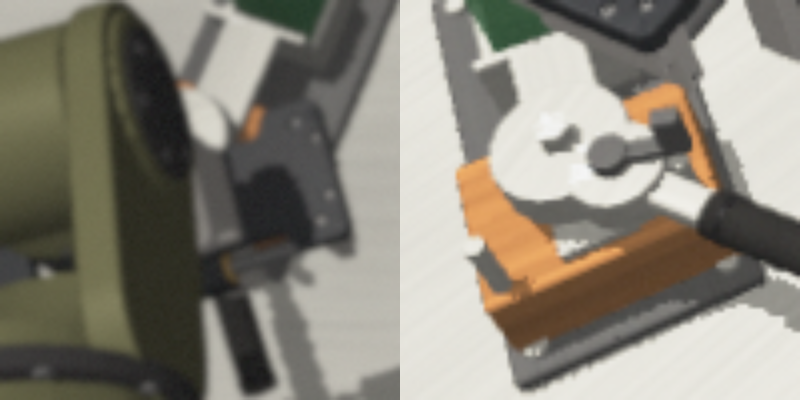

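The side view shows the lever now leaning to the handle's other side (tab at about (670,130), pin cap at (610,153)). I check its angle.

```bash
python3 - <<'E'
from h import *
p=onz("side",(75+210/4,250+152/4),.118);q=onz("side",(75+268/4,250+120/4),.14);f=onz("side",(75+280/4,250+148/4),.118)
e1=onz("side",(75+305/4,250+215/4),.097)
print(p,q,f,e1)
for k in(q,f): d=k-p;print(np.arctan2(d[1],d[0])+2.82,np.linalg.norm(d[:2]))
E
```

```text
[0.6110455  0.26018435 0.118     ] [0.59029282 0.2344279  0.14      ] [0.58842549 0.23544727 0.118     ] [0.56274299 0.24434786 0.097     ]
0.5709800194336565 0.03307670440662738
0.5084802139491265 0.033519963415314
```

jog_arm:
  plan:
    - {"offset": [0,0,-0.06],"turn": 0}
    - {"offset": [0,0,-0.06],"turn": 0}
    - {"offset": [0,0,-0.005],"turn": 0}
    - {"offset": [0,0,0],"turn": 0}

```text
time_s: 6.8
ee_pos: [0.5377, 0.1833, 0.0833]
tcp_rot: [[-0.947, -0.32, 0.002], [-0.32, 0.947, 0.0], [-0.002, -0.0, -1.0]]
wrist_force: [-0.8, -1.5, 1.0]
gripper_width: 0.005
```

```bash
python3 - <<'E'
from h import *
s=get_state();print(s["ee_pos"],s["qpos"][5])
h=np.array([.6445,.2705]);q=s["ee_pos"][:2].copy()
a=-2.76
for i in range(0,19):
    x=np.array([np.cos(a),np.sin(a)]);y=np.array([-x[1],x[0]])
    p=h+.128*x+.0245*y;print(i,round(a,2),p.round(4),(p-q).round(4));q=p;a-=.08
E
```

```text
[0.53772692 0.18330132 0.08331237] -1.6328294101736835
0 -2.76 [0.5348 0.2001] [-0.0029  0.0168]
1 -2.84 [0.5296 0.2091] [-0.0053  0.009 ]
2 -2.92 [0.525  0.2185] [-0.0045  0.0094]
3 -3.0 [0.5212 0.2282] [-0.0038  0.0097]
4 -3.08 [0.5183 0.2382] [-0.003  0.01 ]
5 -3.16 [0.5161 0.2484] [-0.0022  0.0102]
6 -3.24 [0.5147 0.2587] [-0.0014  0.0103]
7 -3.32 [0.5142 0.2691] [-0.0005  0.0104]
8 -3.4 [0.5145 0.2795] [0.0003 0.0104]
9 -3.48 [0.5156 0.2899] [0.0011 0.0104]
10 -3.56 [0.5176 0.3001] [0.002  0.0102]
11 -3.64 [0.5204 0.3102] [0.0028 0.01  ]
12 -3.72 [0.5239 0.32  ] [0.0036 0.0098]
13 -3.8 [0.5283 0.3294] [0.0043 0.0095]
14 -3.88 [0.5333 0.3385] [0.0051 0.0091]
15 -3.96 [0.5391 0.3472] [0.0058 0.0087]
16 -4.04 [0.5456 0.3554] [0.0065 0.0082]
17 -4.12 [0.5527 0.363 ] [0.0071 0.0076]
18 -4.2 [0.5604 0.3701] [0.0077 0.007 ]
```

jog_arm:
  plan:
    - {"offset": [-0.003,0.017,0],"turn": 0}
    - {"offset": [-0.005,0.009,0],"turn": -0.08}
    - {"offset": [-0.0045,0.0094,0],"turn": -0.08}
    - {"offset": [-0.0038,0.0097,0],"turn": -0.08}
    - {"offset": [-0.003,0.01,0],"turn": -0.08}
    - {"offset": [-0.0022,0.0102,0],"turn": -0.08}

```text
time_s: 7.55
ee_pos: [0.5161, 0.2496, 0.0837]
tcp_rot: [[-0.997, 0.077, 0.004], [0.077, 0.997, 0.001], [-0.003, 0.001, -1.0]]
wrist_force: [3.0, -4.0, 0.6]
gripper_width: 0.006
```

Contact (about 5 N), handle moving. I continue.

jog_arm:
  plan:
    - {"offset": [-0.0014,0.0103,0],"turn": -0.08}
    - {"offset": [-0.0005,0.0104,0],"turn": -0.08}
    - {"offset": [0.0003,0.0104,0],"turn": -0.08}
    - {"offset": [0.0011,0.0104,0],"turn": -0.08}
    - {"offset": [0.002,0.0102,0],"turn": -0.08}
    - {"offset": [0.0028,0.01,0],"turn": -0.08}

```text
time_s: 8.3
ee_pos: [0.5199, 0.3113, 0.0836]
tcp_rot: [[-0.849, 0.528, 0.002], [0.528, 0.849, 0.001], [-0.002, 0.002, -1.0]]
wrist_force: [-0.3, -4.4, 2.0]
gripper_width: 0.004
```

```bash
python3 - <<'E'
from h import *
print(get_state()["ee_pos"])
t=get_image("top");d=get_image("side")
cv2.imwrite("pics/c5.png",np.hstack([cv2.resize(t[120:260,30:170],(400,400)),cv2.resize(d[240:380,40:180],(400,400))])[:,:,::-1])
E
```

```text
[0.51992989 0.31133496 0.08357545]
```

View pics/c5.png

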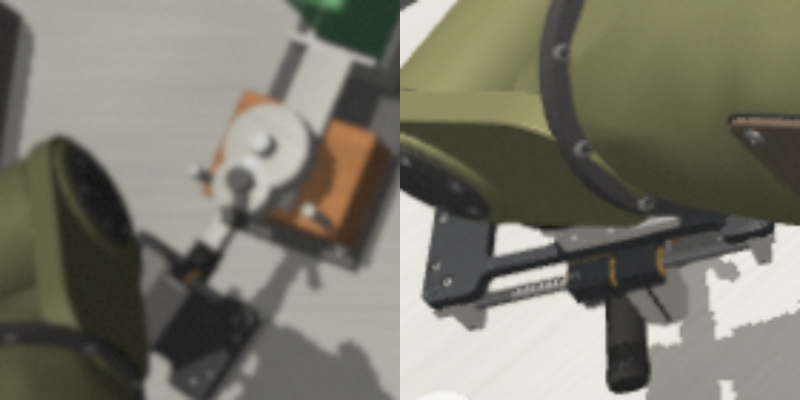

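The handle has swung about halfway, with the finger behind it; the lever stays flipped. I continue.

jog_arm:
  plan:
    - {"offset": [0.0036,0.0098,0],"turn": -0.08}
    - {"offset": [0.0043,0.0095,0],"turn": -0.08}
    - {"offset": [0.0051,0.0091,0],"turn": -0.08}
    - {"offset": [0.0058,0.0087,0],"turn": -0.08}
    - {"offset": [0.0065,0.0082,0],"turn": -0.08}

```text
time_s: 9.02
ee_pos: [0.5446, 0.3562, 0.0828]
tcp_rot: [[-0.578, 0.816, 0.0], [0.816, 0.578, 0.001], [0.0, 0.001, -1.0]]
wrist_force: [-4.3, -2.1, 2.8]
gripper_width: 0.001
```

jog_arm:
  plan:
    - {"offset": [0.0034,0.004,0],"turn": -0.04}
    - {"offset": [0.0035,0.0038,0],"turn": -0.04}
    - {"offset": [0,0,0],"turn": 0}

```text
time_s: 9.4
ee_pos: [0.5518, 0.3638, 0.0824]
tcp_rot: [[-0.513, 0.859, 0.001], [0.859, 0.513, 0.001], [0.0, 0.001, -1.0]]
wrist_force: [-0.2, 0.3, 0.3]
gripper_width: 0.002
```

jog_arm:
  plan:
    - {"offset": [0.0036,0.0037,0],"turn": -0.04}
    - {"offset": [0.0038,0.0035,0],"turn": -0.04}

```text
time_s: 9.65
ee_pos: [0.5578, 0.3698, 0.0821]
tcp_rot: [[-0.442, 0.897, -0.003], [0.897, 0.442, -0.002], [-0.0, -0.004, -1.0]]
wrist_force: [-32.0, -22.4, 22.8]
gripper_width: 0.009
```

```bash
python3 - <<'E'
from h import *
t=get_image("top");d=get_image("side")
cv2.imwrite("pics/c6.png",np.hstack([cv2.resize(t[120:260,30:170],(400,400)),cv2.resize(d[240:420,0:180],(400,400))])[:,:,::-1])
E
```

```text
(no output)
```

View pics/c6.png

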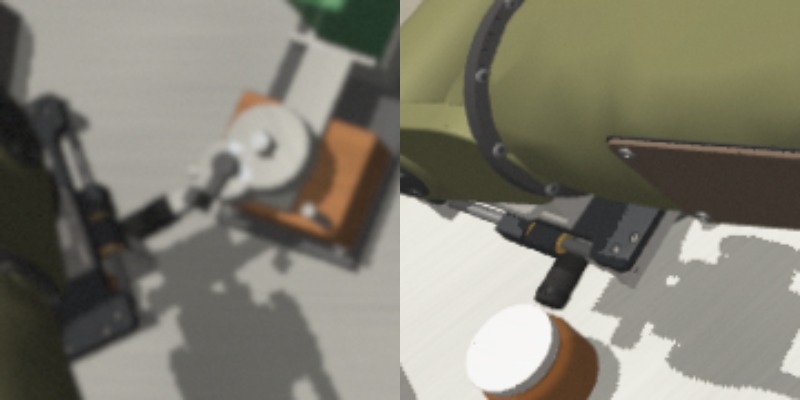

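45 N opposing the push at about 80° of swing: the second stop. I back off and rise clear.

jog_arm:
  plan:
    - {"offset": [-0.005,-0.004,0],"turn": 0}
    - {"offset": [-0.016,-0.011,0],"turn": 0}
    - {"offset": [-0.016,-0.011,0],"turn": 0}
    - {"offset": [0,0,0.06],"turn": 0}
    - {"offset": [0,0,0.06],"turn": 0}
    - {"offset": [-0.05,-0.05,0.05],"turn": 0}
    - {"offset": [-0.05,-0.06,0],"turn": 0}
    - {"offset": [-0.05,-0.06,0],"turn": 0}

```text
time_s: 10.75
ee_pos: [0.4046, 0.211, 0.238]
tcp_rot: [[-0.442, 0.897, 0.002], [0.897, 0.442, 0.001], [-0.0, 0.002, -1.0]]
wrist_force: [0.3, -0.1, 0.8]
gripper_width: 0.0
```

jog_arm:
  plan:
    - {"offset": [-0.03,-0.06,0],"turn": 0}
    - {"offset": [0,-0.06,0],"turn": 0}
    - {"offset": [0,0,0],"turn": 0}

```text
time_s: 11.12
ee_pos: [0.378, 0.0936, 0.2383]
tcp_rot: [[-0.437, 0.899, 0.003], [0.899, 0.437, 0.0], [-0.001, 0.003, -1.0]]
wrist_force: [0.3, -0.2, 0.3]
gripper_width: 0.007
```

```bash
python3 - <<'E'
from h import *
print(get_state()["ee_pos"],get_state()["wrist_force"])
t=get_image("top");d=get_image("side")
cv2.imwrite("pics/t7.png",t[:,:,::-1]);cv2.imwrite("pics/s7.png",d[:,:,::-1])
cv2.imwrite("pics/c7.png",np.hstack([cv2.resize(t[120:260,30:170],(400,400)),cv2.resize(d[240:420,0:180],(400,400))])[:,:,::-1])
im=t[120:260,30:170]
m=(im.max(2)<45).astype(np.uint8)
k,l,st,ce=cv2.connectedComponentsWithStats(m)
for i in range(1,k):
    if st[i,4]>100: c=ce[i]+[30,120];g=onz("top",c,.097);print(st[i],c,g,np.arctan2(g[1]-.2705,g[0]-.6445)-2*np.pi,np.hypot(g[1]-.2705,g[0]-.6445))
E
```

```text
[0.37804807 0.09361948 0.238318  ] [ 0.32910356 -0.1534811   0.32047746]
[ 26  71  35  25 265] [ 71.6490566  203.63773585] [0.57448865 0.38566497 0.097     ] -4.166164641532148 0.13477595634805256
```

View pics/c7.png

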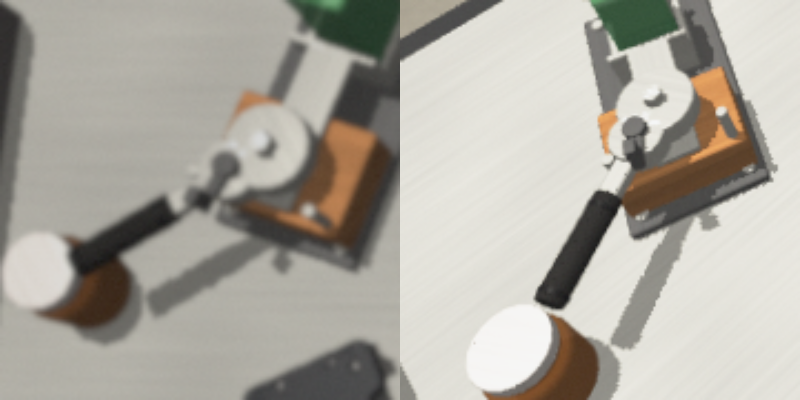

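View pics/t7.png

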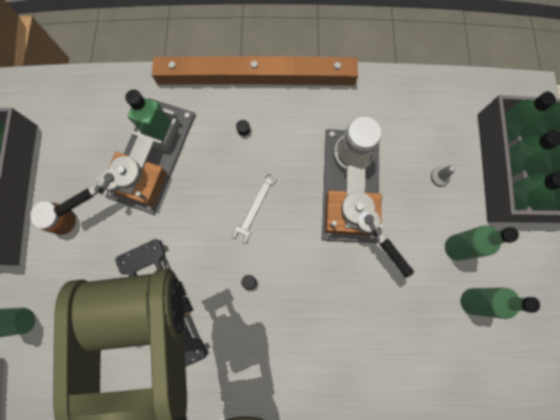

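```bash
python3 - <<'E'
from h import *
a=cv2.imread("pics/s0.png") if 0 else cv2.imread("pics/side0.png");b=cv2.imread("pics/s7.png")
cv2.imwrite("pics/c8.png",np.hstack([cv2.resize(i[265:325,85:145],(400,400),interpolation=cv2.INTER_CUBIC) for i in(a,b)]))
k=180/400
p=onz("side",(234*k,240+125*k),.118);f=onz("side",(239*k,240+160*k),.118);d=f-p
print(p,f,np.arctan2(d[1],d[0])+4.166-2*np.pi,np.arctan2(d[1],d[0])+4.166,np.hypot(*d[:2]))
E
```

```text
[0.62606336 0.29919358 0.118     ] [0.59372193 0.31285029 0.118     ] 0.624854236806347 6.908039543985933 0.03510660183649364
```

View pics/c8.png

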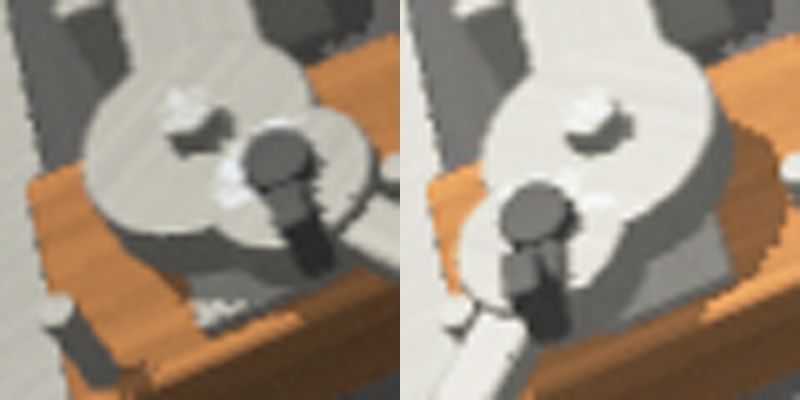

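The lever leans about 0.62 rad to +y, the handle is at its second stop, and nothing else has shifted. I hand the job in.

```bash
python3 -c "
from plant import *
print(finish_job(),get_state()['time_s'])"
```

```text
the job is handed in; nothing more can be done
the job is handed in; nothing more can be done
```

I flipped the direction lever on the square-bottle stand fully over, then swung that ratchet's handle clockwise to its second stop. I backed the arm clear and handed the job in after about 11 s.

**Last checks:**
- **Lever:** it leans about 0.62 rad to the tighten side. The force at the tab rose from about 4 N to 18 N when it met its stop.
- **Handle:** it turned about 78° from where it started, and the force rose from about 5 N to about 45 N at the stop. That is one fingertip pressing on the grip, below the 120 N wrist limit. The 40 N limit covers the arm and the gripper's body.
- **Other things:** the other ratchet and the brown jar look unmoved in the last top view. The force on the arm was near zero once clear.

**Not confirmed:**
- **Bolt turn:** I could not see the bolt's own turn in the pictures. I infer it from the lever being on tighten before the full swing.
- **Zero reading:** one force reading just before the stop was close to zero, though the handle then moved on to the stop.
- **Measurement spread:** separate measurements of the head differed by 3 to 7 mm, and of the handle's direction by about 0.05 rad.

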